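# Put the meeting kit away in its foam case and hang up the headsets

## Robot

A 6-joint arm with a two-finger parallel gripper is mounted at the origin on the work surface. World frame = base frame: x ahead of the robot, y to its left, z up, the work surface at z = 0. Lengths are in m, angles in rad, forces in N, time in s.
With the tool pointing down it reaches from about 0.25 to 0.725 m from the base axis. Payload 4 kg.
Tool frame: the origin (TCP) lies at the very end of the fingers, on their centre line; the grasp point (between the pads) lies 19 mm behind it; y points along the fingers, z is the direction in which the jaws open and shut, and the axes are right-handed (so a half turn about y gives the same grasp; the last joint's range is limited). The gripper opens to 85 mm and grips with 20 to 120 N. Pads are 22 mm wide; open, the fingers measure 114 mm over their backs; the gripper's body (76 mm by 85 mm) begins 54 mm behind the grasp point. The pads swing forward as they close: fully open they stand 13 mm farther back than shut.
Start: joints at [1.232, 0.241, 0.005, 1.335, 0, 1.571], TCP at [0.166, 0.472, 0.231] pointing down, gripper open.
Joint ranges: [-2.72, 2.72], [-1.05, 1.87], [-1.09, 1.28], [-1.99, 2.15], [-1.42, 1.44], [-3.14, 3.14]. Speed limits (rad/s): [2.79, 2.79, 3.14, 3.14, 3.14, 3.14].

## Interface

Orientations are given as a unit quaternion [x, y, z, w].
In Python, from plant import move_ptp, line_to, set_joints, let_go, gripper_close, sleep, ik, get_image, Unreachable, sign_off, read_clock, read_joint_positions, read_dq, read_tau, read_tool_pos, read_tool_rot, read_wrist_force, read_moment, read_opening gives the robot as it stands. Calls block until the motion is done:
- move_ptp(position, orientation): joint-space move of the TCP to a pose.
- line_to(position, rotation=None, v=0.15, guard=None): straight line of the TCP; rotation=None keeps the orientation; v is the mean speed in m/s. With guard (N) it stops when the force on the tool has changed by that much, and returns True; else False.
- set_joints(angles): joint-space move.
- let_go() and gripper_close(): open the fingers fully, or close them until they stop; the grip force is fixed at half the most.
- sleep(seconds).
- ik(position, orientation): joint angles nearest the present ones, or None.
- get_image(name): name is "scene" or "top" or "wrist"; returns a dict with "image" (480x640x3 uint8, red, green, blue), "fx", "fy", "cx", "cy" (pixels), "position" and "rotation" of the camera in the world; the wrist camera has in their place "T_tool_cam" (4x4, takes a point from camera to tool coordinates, whose origin is the TCP and whose axes are the tool frame's). Camera axes: x right, y up, looking along -z (the intrinsics and any distortion apply to the point x, -y, -z); pixel columns grow to the right and rows downward; lengths in m; the calibration is good to about 2 mm. A picture is of the moment at which its call begins: read the wrist's pose just before it. There is no depth.
A pose or a line that the arm cannot do raises Unreachable and nothing moves.
- sign_off(): hands the job in, once; it reports no verdict.
Readings, each from a call of its own:
- read_clock(): time.
- read_joint_positions(): joint angles.
- read_dq(): joint speeds.
- read_tau(): joint torques, N m.
- read_tool_pos(): TCP position.
- read_tool_rot(): TCP orientation.
- read_wrist_force(): force on the tool from outside, world axes, zero at the start.
- read_moment(): the same for the moment, N m.
- read_opening(): opening from 0.0 (shut) to 1.0 (fully open).
Only numpy, scipy, OpenCV 4.12 (cv2) and the standard library are available. Lean on these libraries where they do the work, as an engineer would, in place of code of your own. Each camera call takes 0.05 s, during which the arm holds its last target. There are 200 camera calls.

## Task

Put the meeting kit away: press every device lying on the desk fully home, flat on the bottom of the foam cutout of its own shape in the open case, and hang both headsets by their headbands across the steel rail, one ear cup on each side and well clear of the end posts, so that they hang still. How many devices are out varies; do not knock over the mug or the pen cup.

Things in the scene. Friction and masses are not known exactly. Their poses are not given: they have to be found in the camera images.
- handset: black wireless phone handset with a screen and a keypad on top: a plain block 124 x 46 x 36 mm (x, y, z), about 80 to 200 g. Origin at the centre of its underside, x along its length, z up. Starts flat on the desk. It fits either way round. May be absent.
- foam_handset_floor (a point): centre of the floor of the handset's cutout in the dark foam; x along its length, z up. Cutout 128 x 52 mm, 18 mm deep: a seated handset stands 18 mm proud. A springy lip bulges 4.5 mm in from each long side (gap 43 mm, lips yield): the handset stops on the lips when set down and needs a push of up to 12 N to go home; then it is gripped.
- projector: white pocket projector with a focus ring and vent ribs on top: a plain block 96 x 58 x 36 mm (x, y, z), about 80 to 200 g. Origin at the centre of its underside, x along its length, z up. Starts flat on the desk. It fits either way round. May be absent.
- foam_projector_floor (a point): centre of the floor of the projector's cutout in the dark foam; x along its length, z up. Cutout 100 x 64 mm, 18 mm deep: a seated projector stands 18 mm proud. A springy lip bulges 4.5 mm in from each long side (gap 55 mm, lips yield): the projector stops on the lips when set down and needs a push of up to 12 N to go home; then it is gripped.
- clicker: slim grey presentation clicker with three round buttons: a plain block 110 x 30 x 36 mm (x, y, z), about 80 to 200 g. Origin at the centre of its underside, x along its length, z up. Starts flat on the desk. It fits either way round. May be absent.
- foam_clicker_floor (a point): centre of the floor of the clicker's cutout in the dark foam; x along its length, z up. Cutout 114 x 36 mm, 18 mm deep: a seated clicker stands 18 mm proud. A springy lip bulges 4.5 mm in from each long side (gap 27 mm, lips yield): the clicker stops on the lips when set down and needs a push of up to 12 N to go home; then it is gripped.
- battery: short aluminium battery pack with a black patch on top: a plain block 76 x 46 x 36 mm (x, y, z), about 80 to 200 g. Origin at the centre of its underside, x along its length, z up. Starts flat on the desk. It fits either way round. May be absent.
- foam_battery_floor (a point): centre of the floor of the battery's cutout in the dark foam; x along its length, z up. Cutout 80 x 52 mm, 18 mm deep: a seated battery stands 18 mm proud. A springy lip bulges 4.5 mm in from each long side (gap 43 mm, lips yield): the battery stops on the lips when set down and needs a push of up to 12 N to go home; then it is gripped.
- case: open black case, 148 x 328 x 26 mm (x, y, z), fixed to the desk; origin at the centre of its underside. It holds four foam modules, each 140 x 80 mm, side by side along its y, in an order that varies; the foam's top is 28 mm above the desk, the cutout floors 10 mm. Cutouts run along the case's x, 80 mm apart.
- headset1: office headset, 160 g, stiff black headband, two grey ear cups; starts standing on the cups. Origin at the bottom midway between the cups; x from cup to cup (154 mm overall), y across the band, z up. The crown is a straight padded piece 60 (x) x 26 (y) x 20 (z) mm, from 125 to 145 mm above the origin: grip it across y. The cups are 18 x 50 x 56 mm at x = +-68 mm.
- headset1_crown (a point): middle of the underside of that headset's crown, 125 mm above its origin; this is what rests on the rail
- headset2: office headset, 160 g, stiff black headband, two grey ear cups; starts standing on the cups. Origin at the bottom midway between the cups; x from cup to cup (154 mm overall), y across the band, z up. The crown is a straight padded piece 60 (x) x 26 (y) x 20 (z) mm, from 125 to 145 mm above the origin: grip it across y. The cups are 18 x 50 x 56 mm at x = +-68 mm.
- headset2_crown (a point): middle of the underside of that headset's crown, 125 mm above its origin; this is what rests on the rail
- rail_mid (a point): middle of the axis of a fixed horizontal steel bar, 14 mm thick and 250 mm long along this point's y, with a post at each end; its axis is 145 mm above the desk. A headset hangs with its band across the bar, one cup on each side, cups clear of the desk.
- mug: white ceramic mug, 90 mm high, 76 mm across; origin at the centre of its underside. Leave standing.
- pen_cup: dark steel pen cup with pens, 68 mm across, 90 mm high, pens to 139 mm; origin at the centre of its underside. Leave standing.
There are look-alikes about, which are no part of the job. What is shaped like the headset2 but pink or yellow is not meant.

How it is judged:
By the outcome, as a careful person would: the job done as asked, in the order asked, and still so for the second after the job is handed in, with the robot touching nothing.
Of handset, projector, clicker, battery only 3 to 4 are there at a start; the rules pass over those that are not, and their reading is None.
At some moment in a run one of handset, projector, clicker, battery may be knocked a few centimetres aside while the robot is not near it.
It also fails if it takes over 210 s, if anything falls off the work surface, if the arm or the gripper's body presses on something with over 40 N, if the wrist force passes 120 N, or if a joint passes its speed limit or range.

## Working session

There is one attempt and no reset: what is moved stays moved. The work goes in short steps, each a Python script; the robot and the scene stay as the last script left them, time stands still between calls to the robot, and variables do not carry over. Pictures are saved under pics/ and viewed, about 12 in all and at most 16, crops included, and the job is handed in when it is done.

```bash
ls; mkdir -p pics
python3 - <<'E'
from plant import *
import cv2
for n in ("top","scene"):
    d=get_image(n); cv2.imwrite(f"pics/{n}0.png",d["image"][:,:,::-1])
    print(n,{k:v for k,v in d.items() if k!="image"})
d=get_image("wrist");print({k:v for k,v in d.items() if k!="image"})
print(read_tool_pos(),read_tool_rot(),read_clock(),read_opening())
E
```

```text
pics
top {'fx': 454.2236469144286, 'fy': 454.2236469144286, 'cx': 317.1437548023846, 'cy': 229.2713383425977, 'position': array([ 0.28638744, -0.08424284,  1.23660142]), 'rotation': array([ 0.04620132, -0.03395089, -0.70105945,  0.71079422])}
scene {'fx': 495.0502866975789, 'fy': 495.0502866975789, 'cx': 319.0622591816909, 'cy': 238.6419732719189, 'position': array([ 1.04902576, -0.65144606,  1.11377405]), 'rotation': array([0.31263678, 0.1340471 , 0.3750528 , 0.86233695])}
{'fx': 396.6635087832564, 'fy': 396.6635087832564, 'cx': 317.9701890473959, 'cy': 235.7216792098426, 'T_tool_cam': array([[ 1.16991216e-05, -9.45803539e-01, -3.24739380e-01,
        -8.37494395e-02],
       [-5.09911409e-04,  3.24739332e-01, -9.45803418e-01,
        -1.42125210e-01],
       [ 9.99999870e-01,  1.76653384e-04, -4.78476851e-04,
        -3.97051006e-04],
       [ 0.00000000e+00,  0.00000000e+00,  0.00000000e+00,
         1.00000000e+00]])}
[0.16601315 0.4711096  0.23061104] [ 0.69755981 -0.11930429  0.11911344 -0.69641136] 0.15 1.0012164958544074
```

View pics/top0.png

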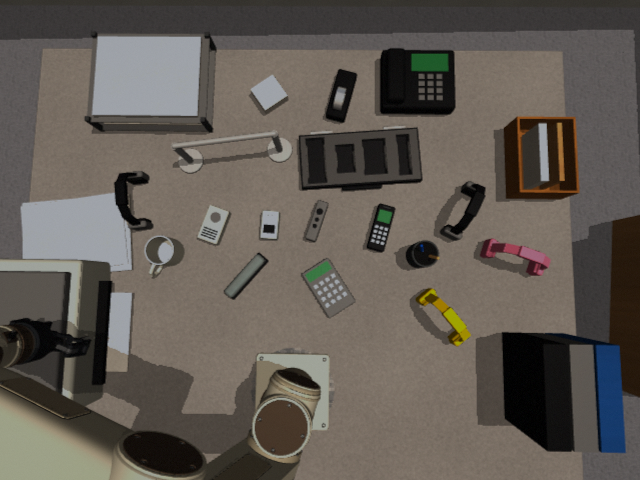

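View pics/scene0.png

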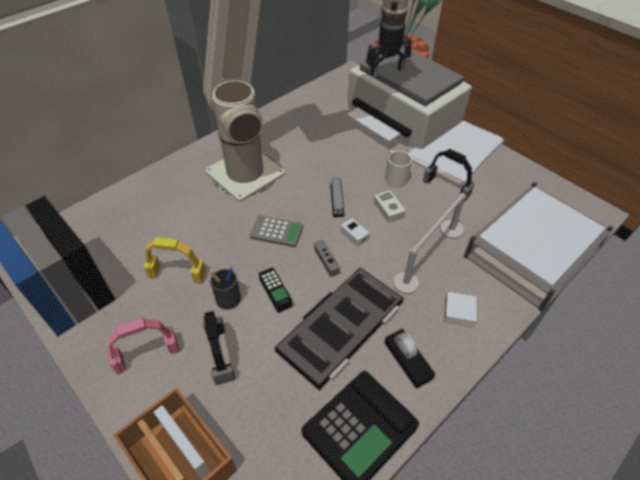

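Top view: the handset is at (380,228), clicker (316,221), battery (270,225) and projector (213,225). The case is at (360,157) with cutouts, left to right, at 316, 346, 374 and 404. The rail runs (175,148) to (275,135). The black headsets are at (130,200) and (463,210), the mug at (158,250) and the pen cup at (422,254).

```bash
cat > h.py <<'E'
from plant import *
import numpy as np, cv2
from scipy.spatial.transform import Rotation as R
def cam(n):
    if n=="wrist":
        p=np.array(read_tool_pos()); q=R.from_quat(read_tool_rot()).as_matrix()
        d=get_image(n); T=np.array(d["T_tool_cam"])
        d["P"]=p+q@T[:3,3]; d["M"]=q@T[:3,:3]
    else:
        d=get_image(n); d["P"]=np.array(d["position"]); d["M"]=R.from_quat(d["rotation"]).as_matrix()
    return d
def world(d,uv,z):
    uv=np.atleast_2d(np.asarray(uv,float))
    r=np.c_[(uv[:,0]-d["cx"])/d["fx"],-(uv[:,1]-d["cy"])/d["fy"],-np.ones(len(uv))]@d["M"].T
    return d["P"]+r*((z-d["P"][2])/r[:,2])[:,None]
def pix(d,p):
    c=(np.atleast_2d(p)-d["P"])@d["M"]
    return np.c_[d["cx"]-d["fx"]*c[:,0]/c[:,2],d["cy"]+d["fy"]*c[:,1]/c[:,2]]
def down(a):
    """tool y down; jaw (tool z) along world yaw a; equivalent a+pi"""
    z=np.array([np.cos(a),np.sin(a),0]); y=np.array([0,0,-1.]); x=np.cross(y,z)
    return R.from_matrix(np.c_[x,y,z]).as_quat()
def best(p,a):
    """jaw yaw a or a+pi: quat with smaller |j6| among reachable"""
    c=[]
    for b in (a,a+np.pi):
        j=ik(list(p),list(down(b)))
        if j is not None: c.append((abs(j[5]),b))
    return min(c)[1] if c else None
def save(d,n): cv2.imwrite(f"pics/{n}.png",d["image"][:,:,::-1])
def go(p,a,**k): line_to(list(p),list(down(a)),**k)
def ptp(p,a): move_ptp(list(p),list(down(a)))
E
python3 - <<'E'
from h import *
d=cam("top"); f=lambda uv,z: world(d,uv,z)[0].round(3)
print("base px",pix(d,[0,0,0]))
for n,uv,z in [("hand",(380,228),.036),("click",(316,221),.036),("bat",(270,225),.036),("proj",(213,225),.036),("stapler",(246,275),.03),
 ("case",(360,157),.028),("rail1",(175,148),.145),("rail2",(275,135),.145),("hs1",(122,200),.145),("hs2",(468,211),.145),("mug",(158,250),.09),("pen",(422,254),.09)]: print(n,f(uv,z))
for p in [(.4,.05,.36),(.45,-.1,.36),(.45,-.1,.3)]:
    for a in (np.pi/2,-np.pi/2): 
        print(p,a,ik(list(p),list(down(a))))
E
```

```text
base px [[291.34704226 389.90460089]]
hand [ 0.429 -0.229  0.036]
click [ 0.445 -0.059  0.036]
bat [0.433 0.064 0.036]
proj [0.431 0.216 0.036]
stapler [0.299 0.124 0.03 ]
case [ 0.624 -0.176  0.028]
rail1 [0.609 0.292 0.145]
rail2 [0.645 0.044 0.145]
hs1 [0.477 0.416 0.145]
hs2 [ 0.46  -0.428  0.145]
mug [0.359 0.34  0.09 ]
pen [ 0.358 -0.328  0.09 ]
(0.4, 0.05, 0.36) 1.5707963267948966 [0.12435499 0.02608414 0.08509061 1.62980279 0.         0.12435499]
(0.4, 0.05, 0.36) -1.5707963267948966 [ 0.12435499  0.02608414  0.08509061  1.62980279  0.         -3.01723766]
(0.45, -0.1, 0.36) 1.5707963267948966 [-0.21866895  0.14475748  0.21656183  1.64260068  0.         -0.21866895]
(0.45, -0.1, 0.36) -1.5707963267948966 [-0.21866895  0.14475748  0.21656183  1.64260068  0.          2.92292371]
(0.45, -0.1, 0.3) 1.5707963267948966 [-0.21866895  0.14286621  0.06089559  1.48882571  0.         -0.21866895]
(0.45, -0.1, 0.3) -1.5707963267948966 [-0.21866895  0.14286621  0.06089559  1.48882571  0.          2.92292371]
```

Run:
```python
from h import *
import pickle
out=[]
for p in [(.46,.17,.33),(.5,-.17,.33)]:
    ptp(p,np.pi/2); sleep(.2); d=cam("wrist"); out.append(d); save(d,f"w{len(out)}")
pickle.dump(out,open("w.pkl","wb")); print(read_clock())
for d in out:
    print(pix(d,[[.43,-.229,.036],[.445,-.06,.036],[.433,.064,.036],[.431,.216,.036],[.624,-.176,.028]]).round())
```

```text
3.5833
[[-51. 152.]
 [108. 166.]
 [220. 155.]
 [360. 154.]
 [ 43. 307.]]
[[261. 113.]
 [420. 128.]
 [539. 117.]
 [684. 115.]
 [312. 278.]]
```

View pics/w1.png

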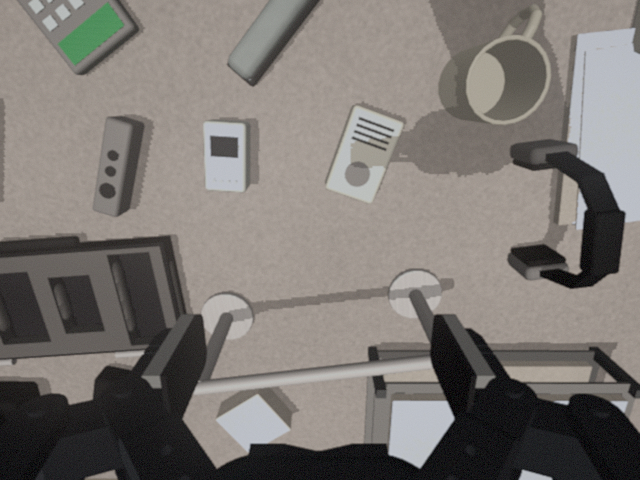

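View pics/w2.png

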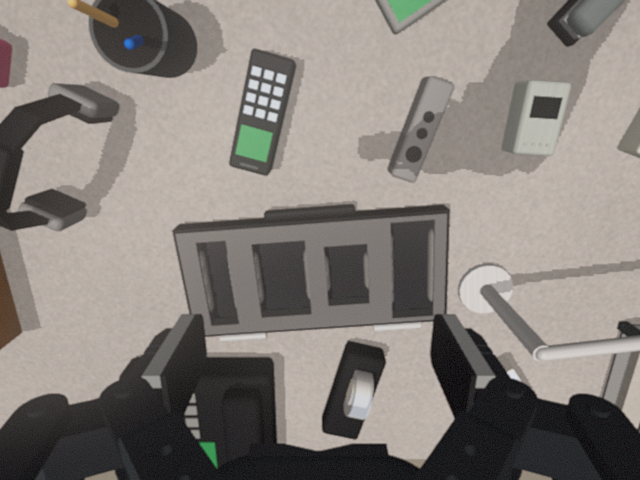

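Both views show all four devices, plus the cutouts in w2 from left to right: clicker (217,283), projector (282,278), battery (347,274) and handset (412,268). Next I'll measure them by masks.

```bash
cat >> h.py <<'E'
SZ=dict(handset=(.124,.046),projector=(.096,.058),clicker=(.110,.030),battery=(.076,.046))
def rect(w):
    """centre, yaw of long axis, (L,W) of world xy points"""
    (c,(a,b),t)=cv2.minAreaRect((w[:,:2]*1000).astype(np.float32))
    if a<b: a,b,t=b,a,t+90
    t=np.deg2rad(t); t=(t+np.pi/2)%np.pi-np.pi/2
    return np.array(c)/1000,t,(a,b)
def blobs(d,mask,z,amin,roi=None):
    m=mask.astype(np.uint8)
    if roi: k=np.zeros_like(m);k[roi[1]:roi[3],roi[0]:roi[2]]=1;m=m*k
    m=cv2.morphologyEx(m,cv2.MORPH_OPEN,np.ones((3,3)))
    cs,_=cv2.findContours(m,cv2.RETR_EXTERNAL,cv2.CHAIN_APPROX_NONE)
    return [(c,)+rect(world(d,c[:,0,:]+0.0,z)) for c in cs if cv2.contourArea(c)>amin]
E
python3 - <<'E'
from h import *
import pickle
D=pickle.load(open("w.pkl","rb"))
g=[cv2.cvtColor(d["image"],cv2.COLOR_RGB2GRAY) for d in D]
def s(v): return [int(x) for x in v]
print("foam row", s(g[1][275,180:460:3]))
print("col handset cut",s(g[1][200:330:3,412]))
print("handset row150",s(g[1][120,225:305:2]), "col",s(g[1][40:180:3,262]))
print("click",s(g[1][128,385:460:2]),"bat",s(g[0][170,195:260:2]),"proj",s(g[0][150,330:405:2]))
roi=(170,200,460,345)
m=g[1]<62
for c,ce,t,l in blobs(D[1],m,.028,300,roi): print("dark",ce.round(4),np.rad2deg(t).round(1),np.round(l,1))
E
```

```text
foam row [169, 90, 130, 128, 126, 127, 127, 112, 112, 87, 58, 73, 71, 72, 69, 67, 70, 125, 121, 123, 126, 123, 125, 124, 122, 105, 108, 64, 65, 67, 63, 63, 65, 64, 63, 62, 59, 65, 60, 63, 64, 62, 122, 121, 121, 119, 122, 121, 123, 107, 58, 61, 62, 64, 60, 60, 63, 61, 62, 63, 57, 69, 127, 123, 123, 122, 122, 122, 119, 122, 120, 79, 57, 55, 57, 61, 61, 57, 63, 59, 59, 62, 64, 110, 125, 117, 120, 121, 115, 96, 179, 176, 179, 181]
col handset cut [175, 177, 104, 55, 53, 75, 123, 95, 69, 70, 62, 66, 64, 62, 68, 68, 66, 64, 60, 61, 54, 62, 64, 61, 60, 60, 59, 61, 57, 53, 56, 57, 59, 56, 58, 56, 43, 58, 58, 110, 115, 167, 210, 180]
handset row150 [179, 181, 180, 184, 181, 175, 125, 78, 87, 83, 88, 88, 85, 84, 83, 83, 84, 83, 81, 83, 81, 117, 160, 190, 216, 204, 100, 72, 69, 108, 144, 141, 139, 150, 181, 178, 179, 182, 182, 185] col [176, 178, 180, 177, 72, 89, 89, 83, 86, 85, 90, 75, 97, 82, 121, 201, 215, 170, 79, 207, 216, 217, 94, 140, 218, 218, 158, 83, 89, 84, 132, 149, 149, 149, 151, 148, 147, 148, 149, 148, 141, 81, 83, 86, 76, 157, 178]
click [177, 179, 174, 172, 174, 179, 175, 178, 167, 101, 90, 91, 125, 146, 130, 125, 119, 104, 84, 84, 103, 121, 121, 121, 116, 111, 117, 134, 139, 139, 139, 138, 133, 136, 139, 140, 139, 136] bat [158, 156, 154, 159, 160, 178, 189, 191, 192, 190, 192, 192, 192, 193, 190, 192, 191, 192, 191, 192, 192, 190, 191, 191, 184, 138, 95, 100, 125, 121, 122, 126, 145] proj [156, 157, 151, 116, 156, 189, 190, 191, 191, 191, 177, 159, 158, 157, 158, 158, 156, 160, 156, 156, 158, 159, 156, 159, 159, 156, 141, 109, 134, 157, 157, 144, 118, 121, 117, 118, 121, 116]
dark [ 0.6969 -0.0042] 0.5 [43.3 32.2]
dark [ 0.6975 -0.3322] -1.4 [43.8 31.7]
dark [ 0.6406 -0.0512] 3.6 [71.2 48.2]
dark [ 0.5388 -0.0808] -85.4 [118.3   6.3]
```

Run:
```python
from h import *
import pickle
D=pickle.load(open("w.pkl","rb"))
g=[cv2.cvtColor(d["image"],cv2.COLOR_RGB2GRAY) for d in D]
for rx in [(190,245),(248,312),(318,375),(382,438)]:
  for c,ce,t,l in blobs(D[1],g[1]<93,.028,300,(rx[0],214 if rx[0]>300 else 224,rx[1],333)): print("cut",ce.round(4),np.rad2deg(t).round(1),np.round(l,1),cv2.boundingRect(c))
for n,i,m,roi in [("handset",1,(g[1]<115)|(D[1]["image"][:,:,1]>D[1]["image"][:,:,0]+30.),(215,35,310,185)),("clicker",1,g[1]<112,(380,65,440,190)),("clicker",0,g[0]<112,(85,105,150,225)),
 ("battery",0,g[0]>175,(195,110,260,205)),("projector",0,g[0]>165,(320,95,415,210))]:
  for c,ce,t,l in blobs(D[i],m,.036,300,roi): print(n,ce.round(4),np.rad2deg(t).round(1),np.round(l,1))
im=np.hstack([cv2.resize(D[1]["image"][195:345,170:460],None,fx=2.7,fy=2.7)])
cv2.imwrite("pics/c1.png",im[:,:,::-1])
```

```text
cut [ 0.6334 -0.2926] 4.7 [112.9  35.2] (197, 241, 42, 85)
cut [ 0.6269 -0.2128] 4.4 [99.2 63.3] (252, 241, 59, 76)
cut [ 0.6205 -0.1335] 4.5 [79.4 50.9] (324, 244, 45, 62)
cut [ 0.5472 -0.1361] -89.9 [65.3  9.7] (318, 214, 57, 9)
cut [ 0.6142 -0.0535] 4.3 [127.3  50.8] (391, 220, 44, 98)
handset [ 0.4319 -0.2286] -15.2 [122.3  47. ]
clicker [ 0.443  -0.0745] -18.1 [100.9   8.6]
clicker [ 0.4478 -0.0359] -7.6 [111.1  33.4]
battery [0.4352 0.0678] -3.4 [73.2 42.4]
projector [0.4338 0.2196] -19.1 [93.3 55.5]
```

View pics/c1.png

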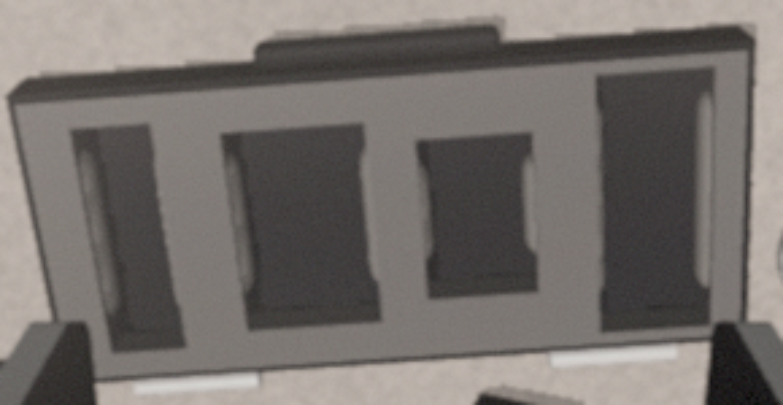

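The cutout sizes match the spec (127x51, 79x51, 99x63, 113x35), the pitch is 80 mm and the yaw is 4.5°. I'll start with the handset: hover, re-measure, grasp, lift and take a look.

```bash
cat >> h.py <<'E'
CASE_YAW=np.deg2rad(4.5)
CUT=dict(clicker=(.6334,-.2926),projector=(.6269,-.2128),battery=(.6205,-.1335),handset=(.6142,-.0535))
def hover(n,xy,yaw,z=.2):
    ptp((*xy,z),yaw+np.pi/2); sleep(.15); d=cam("wrist"); save(d,"hov_"+n)
    return d
def grasp(xy,yaw,z=.008):
    a=yaw+np.pi/2
    ptp((*xy,z+.06),a); go((*xy,z),a,v=.12); gripper_close(); sleep(.1)
    print("open",read_opening(),"tcp",np.round(read_tool_pos(),4))
    go((*xy,.16),a,v=.25)
def over(n,z=.16,dxy=(0,0)):
    p=np.array(CUT[n])+dxy
    ptp((*p,z),CASE_YAW+np.pi/2); sleep(.15); d=cam("wrist"); save(d,"over_"+n); return d
def devmask(n,d):
    im=d["image"].astype(float); g=im.mean(2)
    if n=="handset": return (g<112)|(im[:,:,1]>im[:,:,0]+25)
    if n=="clicker": return g<108
    return g>(175 if n=="battery" else 165)
def measure(n,d,xy):
    u=pix(d,[*xy,.036])[0]; r=100
    B=blobs(d,devmask(n,d),.036,400,tuple(int(max(0,v)) for v in (u[0]-r,u[1]-r,u[0]+r,u[1]+r)))
    for b in B: print(n,"meas",b[1].round(4),np.rad2deg(b[2]).round(1),np.round(b[3],1))
    return B
E
python3 - <<'E'
from h import *
import pickle
n="handset"; xy,yaw=(.4319,-.2286),np.deg2rad(-15.2)
d=hover(n,xy,yaw); B=measure(n,d,xy)
b=[b for b in B if abs(b[3][0]-124)<6 and abs(b[3][1]-46)<5]
if b: xy,yaw=b[0][1],b[0][2]
print("use",xy,yaw)
grasp(xy,yaw)
d=over(n); pickle.dump(d,open("o.pkl","wb")); print(read_clock(),read_wrist_force(),pix(d,[*CUT[n],.028]))
cv2.imwrite("pics/c2.png",np.hstack([cv2.imread("pics/hov_handset.png")[60:420,120:520],cv2.imread("pics/over_handset.png")[120:480,120:520]]))
E
```

```text
handset meas [ 0.5258 -0.1892] 74.9 [46.4 17.5]
handset meas [ 0.4298 -0.2298] -15.1 [122.3  44.6]
use [ 0.42979614 -0.22975124] -0.26416107905383157
open 0.5275654624510392 tcp [ 0.4306 -0.2301  0.0089]
8.2083 [-0.08424608  0.4990101  -2.19471253] [[320.67785552 223.61266871]]
```

View pics/c2.png

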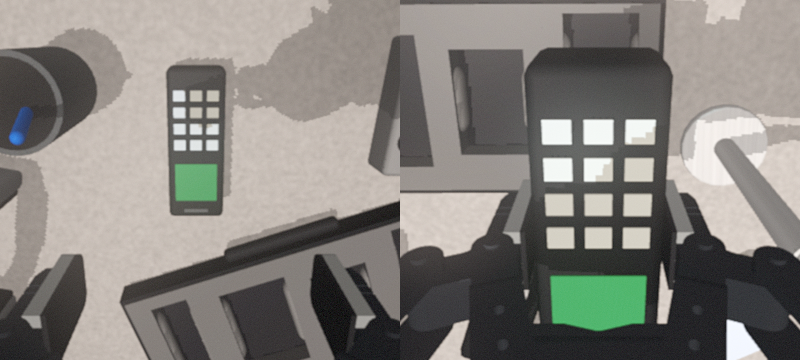

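```bash
cat >> h.py <<'E'
def tip(d,x,y,zz=0):
    """pixel of tool-frame point via T_tool_cam"""
    T=np.array(d["T_tool_cam"]); c=T[:3,:3].T@(np.array([x,y,zz])-T[:3,3])
    return np.array([d["cx"]-d["fx"]*c[0]/c[2], d["cy"]+d["fy"]*c[1]/c[2]])
E
python3 - <<'E'
from h import *
import pickle
d=pickle.load(open("o.pkl","rb")); g=d["image"].astype(float).mean(2)
print([(r,int(g[r,290:350].mean())) for r in range(155,215,2)])
print([(c,int(g[225,c])) for c in list(range(240,260))+list(range(380,400))])
for x in (-.064,-.062,-.060):
    print(x,"top",tip(d,x,-.0271).round(1),"bot",tip(d,x,.0089).round(1))
print(tip(d,-.062,-.0271,.023),tip(d,-.062,-.0271,-.023), tip(d,-.04,-.0271,.023),tip(d,-.04,-.0271,-.023))
E
```

```text
[(155, 92), (157, 91), (159, 90), (161, 89), (163, 89), (165, 89), (167, 70), (169, 51), (171, 51), (173, 51), (175, 51), (177, 51), (179, 51), (181, 52), (183, 52), (185, 56), (187, 60), (189, 64), (191, 67), (193, 71), (195, 74), (197, 76), (199, 78), (201, 79), (203, 79), (205, 80), (207, 81), (209, 81), (211, 82), (213, 83)]
[(240, 89), (241, 89), (242, 97), (243, 122), (244, 140), (245, 125), (246, 85), (247, 63), (248, 69), (249, 72), (250, 73), (251, 78), (252, 81), (253, 80), (254, 84), (255, 86), (256, 85), (257, 85), (258, 86), (259, 85), (380, 81), (381, 83), (382, 82), (383, 81), (384, 78), (385, 80), (386, 74), (387, 77), (388, 73), (389, 68), (390, 96), (391, 142), (392, 168), (393, 171), (394, 168), (395, 167), (396, 168), (397, 167), (398, 165), (399, 166)]
-0.064 top [319.1 171.9] bot [318.8 155.4]
-0.062 top [319.1 178.7] bot [318.8 160.7]
-0.06 top [319.1 185.5] bot [318.8 166. ]
[397.792075   178.72303885] [240.36594258 178.74231561] [393.15599874 249.09523973] [244.8758147  249.12784687]
```

```bash
cat >> h.py <<'E'
def near(n,p,z=.043):
    go((*p,z),CASE_YAW+np.pi/2,v=.12); sleep(.15); d=cam("wrist"); save(d,"near_"+n); return d
E
python3 - <<'E'
from h import *
d=near("handset",CUT["handset"]); print(read_clock(),read_tool_pos())
cv2.imwrite("pics/c3.png",cv2.resize(d["image"][100:240,210:430,::-1],None,fx=3.5,fy=3.5))
for s in (-1,1): print(tip(d,-.064,.015,s*.026),tip(d,-.062,.0089,s*.023))
E
```

```text
9.5333 [ 0.61483932 -0.05352985  0.04394827]
[252.22901824 153.30410065] [257.93127626 160.73745502]
[385.24194842 153.29230497] [379.6133772  160.72541247]
```

View pics/c3.png

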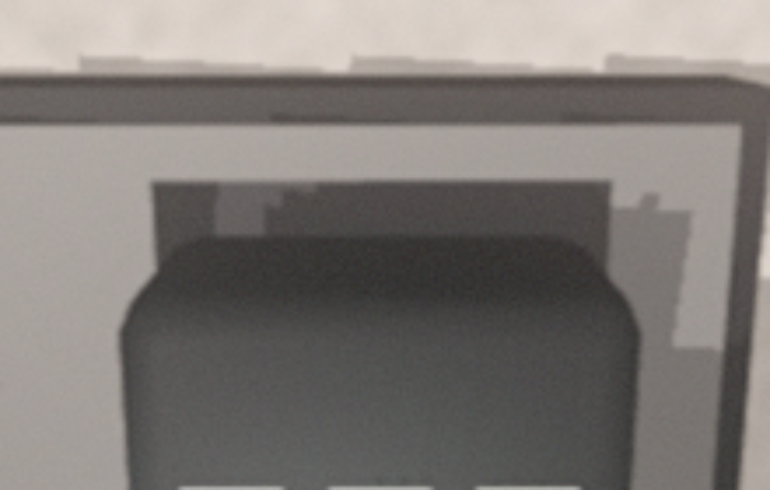

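The near edge of the cutout is at row 152 and the held handset's bottom edge at row 168. The gap should be about 8–9 px, so the handset sits about 2.5 mm too far forward. Sideways it is within 0.4 mm. I'll correct, set it down and press.

```bash
cat >> h.py <<'E'
def place(n,p,zlow=.026):
    a=CASE_YAW+np.pi/2
    h=go((*p,zlow),a,v=.03,guard=5) if False else line_to([*p,zlow],list(down(a)),v=.03,guard=5)
    print("set",h,np.round(read_tool_pos(),4),np.round(read_wrist_force(),1))
    let_go(); z=read_tool_pos()[2]
    go((*p,max(z,.05)+.06),a,v=.25); gripper_close()
    press(n,p)
def press(n,p,lim=22):
    a=CASE_YAW+np.pi/2
    go((*p,.075),a,v=.2)
    h=line_to([*p,.040],list(down(a)),v=.03,guard=lim); sleep(.1)
    print("press",h,np.round(read_tool_pos(),4),np.round(read_wrist_force(),1))
    go((*p,.16),a,v=.25); let_go(); print("t",read_clock())
E
python3 - <<'E'
from h import *
c,s=np.cos(CASE_YAW),np.sin(CASE_YAW)
p=np.array(CUT["handset"])-.0025*np.array([c,s])
d=near("handset",p); save(d,"near2")
place("handset",p)
sleep(.1);d=cam("wrist");save(d,"done1")
a=cv2.imread("pics/near2.png")[100:240,210:430];b=cv2.imread("pics/done1.png")[60:480,120:520]
cv2.imwrite("pics/c4.png",np.hstack([cv2.resize(a,(400,255)),cv2.resize(b,(400,420))[:255]]) if 0 else np.vstack([cv2.resize(a,(400,180)),b[:400]]))
E
```

```text
set True [ 0.6117 -0.0536  0.0278] [0.8 1.1 1.2]
press True [ 0.6121 -0.0537  0.0461] [-0.7  0.7  4.5]
t 14.9667
```

View pics/c4.png

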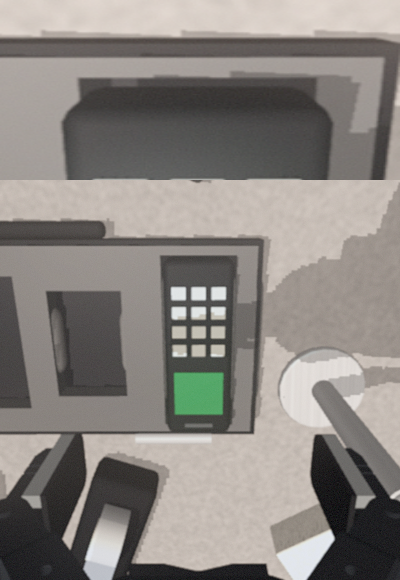

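Handset seated: the press stopped at z=46.1 mm, against an expected 46. Next the battery.

```bash
cat >> h.py <<'E'
def pick(n,xy,yaw):
    d=hover(n,xy,yaw); B=measure(n,d,xy); S=SZ[n]
    b=[b for b in B if abs(b[3][0]-S[0]*1e3)<7 and abs(b[3][1]-S[1]*1e3)<6]
    if not b: print("NO MATCH"); return False
    if np.hypot(*(b[0][1]-xy))>.005: xy,yaw=b[0][1],b[0][2]
    grasp(xy,yaw); over(n,z=.14); d=near(n,CUT[n])
    L=S[0]/2; g=d["image"].astype(float).mean(2); zt=read_tool_pos()[2]
    rc,rd=tip(d,-L-.002,zt-.028)[1],tip(d,-L,.0089)[1]
    print("pred cut,dev rows",rc.round(1),rd.round(1), "px/mm",(tip(d,-L+.001,.0089)[1]-rd).round(2))
    r0=int(rc)-12; print(r0,[int(v) for v in g[r0:r0+45,300:338].mean(1)])
    print("t",read_clock()); return d
E
python3 - <<'E'
from h import *
d=pick("battery",(.4352,.0678),np.deg2rad(-3.4))
E
```

```text
battery meas [0.4349 0.0678] -3.4 [72.4 42.6]
open 0.5275573539766564 tcp [0.4361 0.0681 0.009 ]
pred cut,dev rows 211.8 221.5 px/mm 2.4
199 [150, 150, 151, 150, 150, 150, 150, 150, 150, 152, 148, 114, 84, 79, 81, 82, 82, 83, 83, 83, 84, 84, 85, 84, 102, 136, 146, 147, 147, 147, 148, 148, 149, 149, 149, 150, 150, 151, 151, 151, 152, 153, 153, 154, 153]
t 21.1667
```

Run:
```python
from h import *
u=np.array([np.cos(CASE_YAW),np.sin(CASE_YAW)])
place("battery",np.array(CUT["battery"])-.0013*u)
d=pick("clicker",(.4478,-.0400),np.deg2rad(-16))
if d: cv2.imwrite("pics/c5.png",d["image"][60:400,120:520,::-1])
else: cv2.imwrite("pics/c5.png",cv2.imread("pics/hov_clicker.png"))
```

```text
set True [ 0.6193 -0.1332  0.0277] [1.8 1.4 0.8]
press True [ 0.6196 -0.1336  0.0461] [0.2 0.1 4.7]
t 26.15
clicker meas [ 0.5243 -0.0465] 74.0 [75.6 25.8]
clicker meas [ 0.4085 -0.0424] -16.0 [31.2 25.7]
NO MATCH
```

View pics/c5.png

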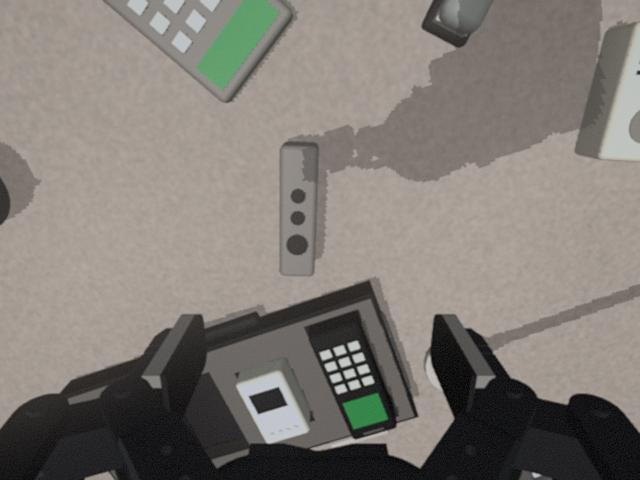

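The clicker's top face spans columns 280–316 and rows 143–276, aligned with the tool yaw. The battery and handset are seated. I'll use these corners.

```bash
cat >> h.py <<'E'
def nearcheck(n):
    over(n,z=.14); d=near(n,CUT[n])
    L=SZ[n][0]/2; g=d["image"].astype(float).mean(2); zt=read_tool_pos()[2]
    rc,rd=tip(d,-L-.002,zt-.028)[1],tip(d,-L,.0089)[1]
    print("pred cut,dev rows",rc.round(1),rd.round(1), "px/mm",(tip(d,-L+.001,.0089)[1]-rd).round(2))
    r0=int(rc)-12; print(r0,[int(v) for v in g[r0:r0+45,308:330].mean(1)])
    print("t",read_clock()); return d
E
python3 - <<'E'
from h import *
d=cam("wrist"); w=world(d,[[281,143],[316,143],[313,276],[280,276]],.036)
xy,yaw,l=rect(w); print(xy,np.rad2deg(yaw),l)
if abs(l[0]-110)<6 and abs(l[1]-30)<4:
    grasp(xy,yaw); d=nearcheck("clicker")
E
```

```text
[ 0.44629251 -0.05747027] -17.447097778320284 (110.60536193847656, 27.849180221557617)
open 0.33732280388388175 tcp [ 0.4469 -0.0575  0.0086]
pred cut,dev rows 170.6 179.1 px/mm 2.58
158 [158, 157, 157, 157, 157, 157, 157, 157, 158, 157, 142, 105, 79, 76, 76, 76, 76, 76, 76, 76, 75, 75, 76, 75, 75, 75, 74, 77, 89, 94, 95, 95, 95, 96, 96, 96, 96, 96, 97, 97, 98, 97, 97, 97, 98]
t 32.375
```

Run:
```python
from h import *
u=np.array([np.cos(CASE_YAW),np.sin(CASE_YAW)])
place("clicker",np.array(CUT["clicker"])-.0027*u)
n="projector";xy,yaw=(.4338,.2196),np.deg2rad(-19.1)
d=hover(n,xy,yaw); B=measure(n,d,xy)
b=[b for b in B if abs(b[3][0]-96)<7 and abs(b[3][1]-58)<6 and np.hypot(*(b[1]-xy))<.005]
if b: grasp(xy,yaw); nearcheck(n)
```

```text
set True [ 0.631  -0.2928  0.0278] [ 0.1 -0.5  3.3]
press True [ 0.6311 -0.2928  0.0462] [-0.5  1.8  4.5]
t 37.5083
projector meas [0.4334 0.22  ] -19.1 [91.3 54.1]
open 0.6619766957129544 tcp [0.4349 0.2202 0.0093]
pred cut,dev rows 187.9 196.9 px/mm 2.5
175 [142, 142, 142, 142, 142, 143, 142, 142, 143, 144, 136, 106, 79, 75, 77, 77, 77, 78, 79, 79, 78, 79, 95, 122, 132, 133, 132, 133, 133, 134, 134, 135, 135, 136, 136, 136, 137, 137, 138, 138, 139, 139, 138, 140, 149]
t 45.2583
```

Run:
```python
from h import *
import pickle
u=np.array([np.cos(CASE_YAW),np.sin(CASE_YAW)])
place("projector",np.array(CUT["projector"])-.0005*u)
# look at headset 2 (right) and headset 1 / rail from above
D=[]
for p in [(.44,-.40,.34),(.45,.36,.34)]:
    ptp(p,np.pi/2); sleep(.2); d=cam("wrist"); D.append(d); save(d,f"hs{len(D)}")
pickle.dump(D,open("hs.pkl","wb"))
print(read_clock(), pix(D[0],[.46,-.428,.145]),pix(D[1],[.477,.416,.145]))
cv2.imwrite("pics/c6.png",np.hstack([cv2.resize(d["image"][:,:,::-1],(400,300)) for d in D]))
```

```text
set True [ 0.6266 -0.2128  0.0279] [ 1.9 -0.3  0.6]
press True [ 0.6267 -0.2129  0.0462] [-0.4  1.   5.2]
t 50.1667
54.5667 [[285.04641872 222.92486335]] [[381.45824793 230.00873455]]
```

View pics/c6.png

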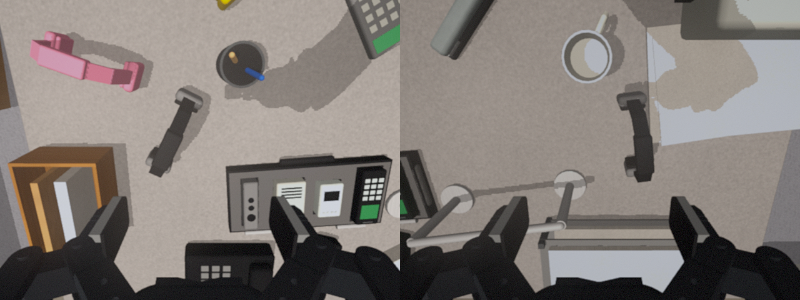

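Run:
```python
from h import *
import pickle
D=pickle.load(open("hs.pkl","rb"))
a=D[0]["image"][130:290,220:340,::-1]; b=D[1]["image"][130:300,330:430,::-1]
cv2.imwrite("pics/c7.png",np.hstack([cv2.convertScaleAbs(cv2.resize(a,(400,533)),alpha=1.5),cv2.convertScaleAbs(cv2.resize(b,(314,533)),alpha=1.5)]))
```

```text
(no output)
```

View pics/c7.png

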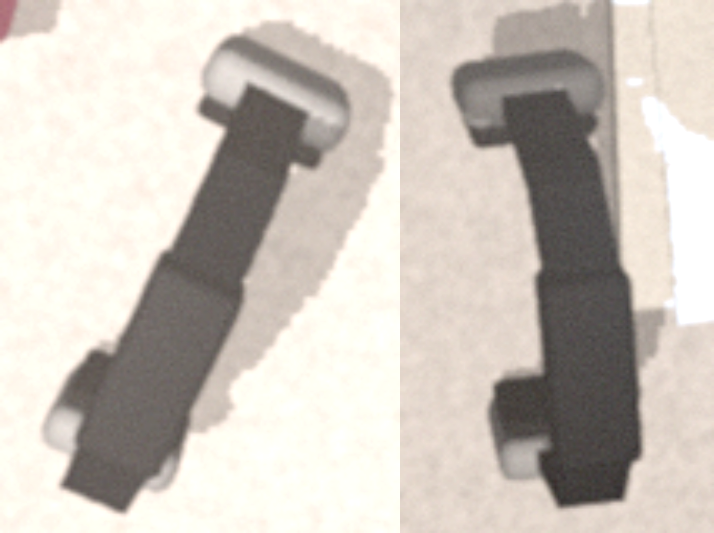

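Left crop (right-hand headset): crown-top corners (165,258), (243,290), (160,478), (80,448). Right crop (left-hand headset): (540,272), (627,272), (640,458), (548,462). The paper tray next to the rail may get in the way, so I'll check all of these in the world frame.

Run:
```python
from h import *
import pickle
D=pickle.load(open("hs.pkl","rb")); W=pickle.load(open("w.pkl","rb"))
A=np.array([[165,258],[243,290],[160,478],[80,448]])/3.333+[220,130]
B=(np.array([[540,272],[627,272],[640,458],[548,462]])-[400,0])/3.14+[330,130]
for d,q in zip(D,(A,B)):
    c,t,l=rect(world(d,q,.145)); print("crown",c.round(4),np.rad2deg(t).round(1),np.round(l,1))
t=cam("top")
r=world(t,[[175,148],[275,135]],.145); print("rail top",r.mean(0).round(4),np.linalg.norm(r[0]-r[1]),np.rad2deg(np.arctan2(*(r[0]-r[1])[:2]*[-1,1])))
# rail in w1 (cols 240-360) and hs2: bright line rows
for d,cols,rng in ((W[0],range(250,361,22),(350,400)),(D[1],range(60,241,30),(345,395))):
    g=d["image"].astype(float).mean(2); pts=[]
    for c in cols:
        s=g[rng[0]:rng[1],c]; s=np.clip(s-np.median(s)-12,0,None); pts.append((c,rng[0]+(s*np.arange(len(s))).sum()/max(s.sum(),1e-6)))
    w=world(d,pts,.147); k=np.polyfit(w[:,1],w[:,0],1); print("rail wrist x at y=.168:",np.polyval(k,.168).round(4),"slope deg",np.rad2deg(np.arctan(k[0])),(w[:,0]-np.polyval(k,w[:,1])).round(4))
print("rail pix in w1", pix(W[0],r), "hs2",pix(D[1],r))
print("tray corner base (top cam)",world(t,[[214,131],[206,125]],0).round(3),world(t,[[214,131]],.06).round(3))
print("tray w1",world(W[0],[[372,357],[378,395]],0).round(3),world(W[0],[[372,350],[378,390]],.06).round(3))
for p in [(.62,.195,.32),(.63,.11,.32),(.62,.195,.15)]: print(ik(list(p),list(down(np.deg2rad(98.3)))))
cv2.imwrite("pics/c8.png",np.hstack([cv2.resize(W[0]["image"][270:480,180:420,::-1],(400,350)),cv2.resize(t["image"][20:200,70:300,::-1],(400,313),interpolation=2)[:313].copy() if 0 else cv2.resize(t["image"][20:180,80:263,::-1],(400,350))]))
```

```text
crown [ 0.4772 -0.4438] -23.9 [59.9 23.5]
crown [0.4932 0.4254] 4.9 [60.  27.2]
rail top [0.6269 0.1676 0.145 ] 0.2503894562558506 8.168131998991612
rail wrist x at y=.168: 0.635 slope deg -8.871505847590774 [ 0.0014 -0.0011 -0.0007 -0.0003  0.0001  0.0006]
rail wrist x at y=.168: 0.6309 slope deg -10.062435145030218 [ 0.0009  0.0022  0.0009  0.007  -0.0256  0.007   0.0076]
rail pix in w1 [[442.32999926 353.96361933]
 [190.7021978  383.92536711]] hs2 [[250.58571696 355.42389451]
 [ 12.25033827 384.95086604]]
tray corner base (top cam) [[0.702 0.233 0.   ]
 [0.72  0.257 0.   ]] [[0.682 0.218 0.06 ]]
tray w1 [[0.718 0.247 0.   ]
 [0.783 0.259 0.   ]] [[0.664 0.237 0.06 ]
 [0.724 0.247 0.06 ]]
[0.30472057 0.56557903 0.71899415 1.72421144 0.         0.15985824]
[0.17286061 0.53797222 0.67290248 1.70572659 0.         0.02799828]
[0.30472057 0.58144155 0.30788554 1.29724032 0.         0.15985824]
```

View pics/c8.png

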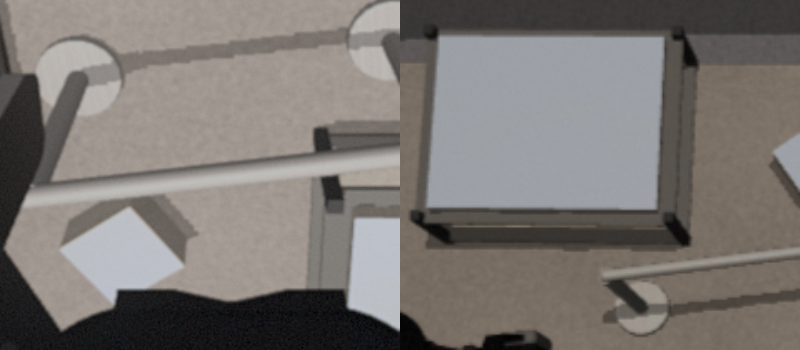

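Run:
```python
from h import *
import pickle
W=pickle.load(open("w.pkl","rb")); t=cam("top")
w=world(W[0],[[227,316],[415,293]],0.003); print("bases w1",w.round(4),w.mean(0).round(4),np.linalg.norm(w[0]-w[1]))
w=world(t,[[190.5,161],[280,150]],0.003); print("bases top",w.round(4),w.mean(0).round(4),np.linalg.norm(w[0]-w[1]))
print("block",world(t,[[271,111],[250,92],[288,97]],.0).round(3),world(W[0],[[(130)/1.667+180,207/1.667+270],[60/1.667+180,250/1.667+270],[183/1.667+180,265/1.667+270]],.03).round(3))
g=W[0]["image"].astype(float).mean(2)
for c in (250,300,340): print(c,[int(v) for v in g[355:395:1,c]])
```

```text
bases w1 [[0.6508 0.0488 0.003 ]
 [0.6161 0.2985 0.003 ]] [0.6335 0.1736 0.003 ] 0.25211744807159037
bases top [[0.6142 0.295  0.003 ]
 [0.6483 0.0452 0.003 ]] [0.6312 0.1701 0.003 ] 0.25204606519134654
block [[0.762 0.074 0.   ]
 [0.818 0.135 0.   ]
 [0.804 0.027 0.   ]] [[0.756 0.089 0.03 ]
 [0.8   0.028 0.03 ]
 [0.816 0.131 0.03 ]]
250 [151, 154, 153, 150, 149, 149, 146, 149, 148, 149, 150, 151, 154, 155, 154, 153, 154, 152, 150, 123, 95, 97, 117, 134, 148, 157, 169, 178, 183, 187, 186, 183, 177, 167, 137, 112, 109, 114, 109, 111]
300 [149, 146, 146, 147, 147, 148, 153, 154, 157, 156, 153, 153, 152, 132, 97, 92, 110, 127, 140, 153, 166, 175, 184, 189, 187, 184, 183, 173, 159, 149, 153, 156, 152, 153, 152, 153, 154, 152, 154, 154]
340 [151, 149, 147, 149, 149, 145, 149, 149, 145, 112, 86, 99, 120, 133, 144, 160, 173, 180, 186, 187, 186, 183, 179, 167, 152, 145, 150, 151, 152, 156, 153, 153, 153, 150, 152, 150, 149, 149, 149, 150]
```

```bash
cat >> h.py <<'E'
RAIL=np.array([.6315,.171]); RY=np.deg2rad(8.3); RD=np.array([-np.sin(RY),np.cos(RY)])
def hang(n,xy,yaw,s):
    a=yaw+np.pi/2
    ptp((*xy,.23),a); go((*xy,.1265),a,v=.12); gripper_close(); sleep(.1)
    print(n,"open",read_opening(),np.round(read_tool_pos(),4)); zg=read_tool_pos()[2]
    go((*xy,.32),a,v=.2); print("held",read_opening(),np.round(read_wrist_force(),1))
    q=RAIL+s*RD; b=RY+np.pi/2
    ptp((*q,.32),b); sleep(.2); d=cam("wrist"); save(d,n+"_over")
    go((*q,.175),b,v=.12); sleep(.3)
    h=line_to([*q,.150],list(down(b)),v=.02,guard=2.5)
    print("down",h,np.round(read_tool_pos(),4),"expect z",round(zg+.027,4),np.round(read_wrist_force(),1))
    return q,b
def release(q,b):
    z=read_tool_pos()[2]; let_go(); sleep(.3); go((*q,z+.15),b,v=.15); print("t",read_clock())
E
python3 - <<'E'
from h import *
q,b=hang("h1",(.4932,.4254),np.deg2rad(4.9),.016)
d=cam("wrist"); save(d,"h1_on"); s=cam("scene"); save(s,"h1_sc")
cv2.imwrite("pics/c9.png",np.hstack([cv2.resize(d["image"][:,:,::-1],(400,300)),cv2.resize(s["image"][120:360,320:640,::-1],(400,300))]))
E
```

```text
h1 open 0.28932652522900887 [0.4935 0.4258 0.127 ]
held 0.2915495279063045 [ 0.5  0.7 -1.6]
down True [0.6291 0.1868 0.1539] expect z 0.154 [-0.9 -0.7  5.6]
```

View pics/c9.png

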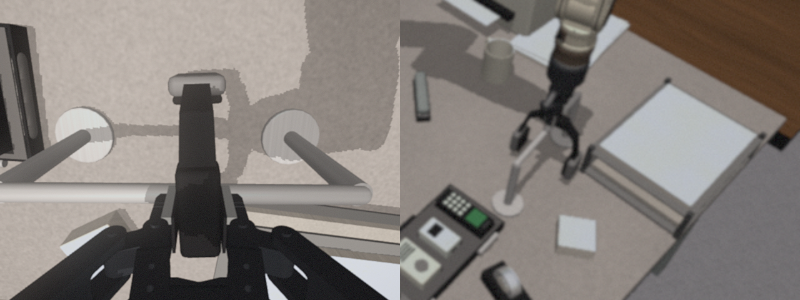

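Run:
```python
from h import *
d=cam("wrist"); 
for x in (-.015,-.01,-.005,0,.005): print(x,tip(d,x,.009).round(1))
print("crown ends",tip(d,-.03,-.018),tip(d,.03,-.018))
g=d["image"].astype(float).mean(2)
for c in (100,225,400,480): print(c,290,[int(v) for v in g[285:340:1,c]])
```

```text
-0.015 [318.7 274.3]
-0.01 [318.7 285.2]
-0.005 [318.7 295.8]
0 [318.7 306.3]
0.005 [318.7 316.5]
crown ends [318.89305272 267.10323148] [318.77834392 408.89892376]
100 290 [175, 176, 177, 176, 176, 176, 145, 113, 114, 128, 139, 147, 155, 161, 166, 173, 179, 184, 187, 194, 196, 200, 198, 203, 205, 208, 208, 211, 213, 210, 209, 208, 204, 203, 200, 196, 188, 186, 176, 168, 170, 176, 176, 178, 180, 180, 180, 180, 179, 178, 176, 173, 174, 176, 175]
225 290 [181, 181, 180, 180, 179, 180, 177, 149, 120, 116, 128, 138, 148, 154, 162, 169, 175, 178, 184, 188, 194, 199, 201, 203, 207, 213, 215, 214, 216, 215, 215, 211, 210, 206, 204, 199, 197, 192, 184, 176, 170, 176, 183, 181, 177, 177, 176, 179, 182, 181, 182, 181, 180, 176, 176]
400 290 [181, 179, 178, 183, 183, 185, 183, 183, 165, 124, 104, 111, 117, 125, 132, 136, 140, 142, 146, 148, 155, 160, 164, 165, 166, 167, 171, 170, 169, 167, 169, 167, 167, 164, 163, 160, 158, 154, 148, 144, 138, 125, 115, 113, 111, 117, 124, 126, 129, 128, 124, 122, 123, 141, 179]
480 290 [175, 175, 176, 179, 182, 181, 179, 178, 174, 148, 112, 103, 113, 120, 127, 131, 138, 140, 143, 149, 150, 158, 158, 162, 163, 164, 164, 166, 167, 165, 165, 167, 165, 164, 163, 162, 157, 156, 152, 147, 140, 134, 120, 110, 112, 112, 111, 111, 113, 110, 108, 112, 112, 110, 113]
```

The rail centre is at row 308 against 306 for dead centre, so the crown is centred within about 1 mm. I'll release it, check it and fetch the second headset.

Run:
```python
from h import *
b=RY+np.pi/2
release(RAIL+.016*RD,b)
sleep(.3); d=cam("wrist"); save(d,"h1_rel")
q,b=hang("h2",(.4772,-.4438),np.deg2rad(-23.9),-.062)
e=cam("wrist"); save(e,"h2_on")
g=e["image"].astype(float).mean(2)
for c in (150,200): print(c,[int(v) for v in g[285:340:2,c]])
print(read_clock())
cv2.imwrite("pics/c10.png",np.hstack([cv2.resize(x["image"][:,:,::-1],(400,300)) for x in (d,e)]))
```

```text
t 64.2417
h2 open 0.28877742101992865 [ 0.4774 -0.4442  0.1271]
held 0.2896882108221548 [ 0.2 -0.4 -2. ]
down True [0.6403 0.1096 0.1539] expect z 0.1541 [ 0.  -0.8  4.4]
150 [186, 182, 183, 188, 186, 184, 181, 182, 188, 187, 187, 184, 183, 179, 180, 181, 181, 178, 181, 184, 183, 181, 183, 180, 180, 183, 186, 184]
200 [112, 111, 113, 112, 132, 149, 168, 177, 189, 199, 208, 212, 217, 222, 221, 214, 209, 201, 193, 179, 185, 185, 188, 187, 186, 185, 182, 182]
74.7333
```

View pics/c10.png

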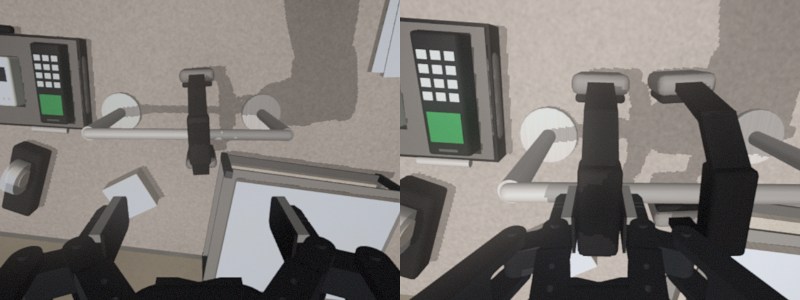

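Headset 1 hangs level, and headset 2 is in contact at the expected height and clear of the post. I'll release it and do the final checks.

Run:
```python
from h import *
b=RY+np.pi/2
release(RAIL-.062*RD,b)
ptp((.42,.0,.34),np.pi/2); sleep(1.0)
s=cam("scene"); t=cam("top"); sleep(1.0); s2=cam("scene")
df=cv2.absdiff(s["image"],s2["image"]).max(2); print("moved px",(df>40).sum(),"t",read_clock())
cv2.imwrite("pics/c11.png",np.hstack([cv2.resize(s2["image"][60:460,240:640,::-1],(400,400)),cv2.resize(t["image"][80:330,80:480,::-1],(400,250),interpolation=cv2.INTER_CUBIC).repeat(1,0) if 0 else cv2.resize(t["image"][100:300,90:290,::-1],(400,400))]))
```

```text
t 76.8083
moved px 0 t 79.9417
```

View pics/c11.png

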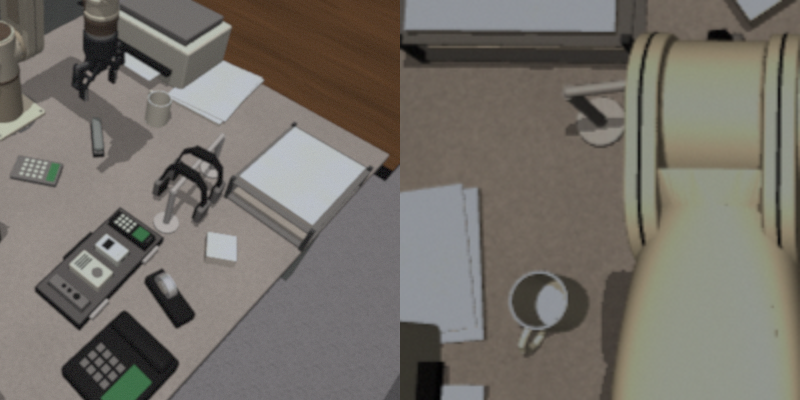

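```bash
python3 -c "
from plant import *
print(sign_off(), read_clock())"
```

```text
the job is handed in; nothing more can be done
the job is handed in; nothing more can be done
```

The meeting kit is put away and handed in at about 80 s of the 210 s allowed. `sign_off` gave no verdict.

- **Devices:** All four were out: handset, battery, clicker and projector. Each was set into its own cutout and pressed. The presses stopped at z = 46.1–46.2 mm, against 46 mm for fully home.
- **Headsets:** Both hang across the rail, one cup on each side, 16 mm and −62 mm from its middle. Both crowns met the rail at the expected height. Headset 1's crown was centred within about 1 mm. Headset 2's centring I judged only from the picture. By calculation its cup is about 38 mm from the nearest post.
- **Last checks:** Two scene pictures 1 s apart showed no change, so the headsets hang still. All four devices look seated, and the mug is standing.

**Disagreements:**
- The wrist camera's hover views put the devices up to 2.8 mm off along their length. I corrected each one by comparing it with its cutout from close up.
- The first estimates of the rail position differed by about 8 mm between cameras. The post bases settled it.
- The colour mask missed the clicker at hover, so I used its corners from the picture.

**Not checked at the end:** the arm hid part of the last top view and the pen cup was outside the last crops. It was upright in the last view that showed it, and the arm did not touch it.

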